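Pin and clamp the canvas hold-down bar

ROBOT

A 7-joint arm with a two-finger parallel gripper is mounted at the origin on the work surface. World frame = base frame: x ahead of the robot, y to its left, z up, the work surface at z = 0. Lengths are in m, angles in rad, forces in N, time in s.
With the tool pointing down it reaches from about 0.4 to 0.925 m from the base axis. Payload 4.1 kg.
Tool frame: the origin (TCP) lies between the finger pads; the fingertips stand 25 mm ahead of it and the grasp point (between the pads) lies 6 mm ahead of it; z points along the fingers, x is the direction in which the jaws open and shut, and the axes are right-handed (so a half turn about z gives the same grasp; the last joint's range is limited). The gripper opens to 85 mm and grips with 20 to 120 N. Pads are 22 mm wide; open, the fingers measure 114 mm over their backs; the gripper's body (76 mm by 85 mm) begins 54 mm behind the grasp point. The pads swing forward as they close: fully open they stand 13 mm farther back than shut.
Start: joints at [-1.239, 0.398, 0.045, 1.537, -0.019, 1.207, -0.051], TCP at [0.271, 0.591, 0.231] pointing down, gripper open.
Joint ranges: [-2.82, 2.82], [-0.49, 2.23], [-1.37, 1.46], [0, 2.46], [-1.36, 4.5], [0.23, 2], [-2.94, 2.94]. Speed limits (rad/s): [2.57, 2.57, 3.14, 3.14, 3.14, 3.14, 3.14].

INTERFACE

Orientations are given as a rotation vector (axis times angle).
In Python, from bench import manip gives the robot as it stands.
- The arm moves only by the tool move_arm, never from a script. Its arguments are lists of equal length, an entry for each row: "dr": the turn, a rotation vector about the tool's x, y, z in rad, a list of three; "offset": the shift along the tool's x, y, z in m, a list of three; "hand": the finger opening in m, from 0 to 0.0854. In form: {"dr": [[ax, ay, az], ...], "offset": [[dx, dy, dz], ...], "hand": [hand, ...]}. A call has 1 to 8 rows; each row is the pose to reach, as a shift and turn from the pose measured when the call began, along the tool's axes at that moment; what a row does not reach only later rows make up. A row lasts 1/8 s, in which the tool goes at most 62.5 mm and 10.7 degrees, less where a joint would pass 70% of its speed; a pose out of reach is approached as far as the arm can. A call with a gripper value outside its range is refused whole. The fingers move at their own pace and stop on an object; the grip force is fixed at half the most. Time passes only in rows, so rows that repeat a pose let the fingers close. It gives the time, the measured TCP pose, the force and the opening at its end, in the units of the state.
- manip.get_state(): the state, without advancing time (a new reading comes with each control period).
- manip.camera(name): name is "scene" or "top" or "wrist"; returns a dict with "pixels" (480x640x3 uint8, blue, green, red), "fx", "fy", "cx", "cy" (pixels), "D" ([k1, k2, p1, p2, k3] as OpenCV has them; the pictures are not rectified), "position" and "attitude" of the camera in the world; the wrist camera has in their place "tool_from_camera" (4x4, takes a point from camera to tool coordinates, whose origin is the TCP and whose axes are the tool frame's). Camera axes: x right, y up, looking along -z (the intrinsics and any distortion apply to the point x, -y, -z); pixel columns grow to the right and rows downward; lengths in m; the calibration is good to about 2 mm. A picture is of the moment at which its call begins: read the wrist's pose just before it. There is no depth.
- manip.hand_in(): hands the job in, once; it reports no verdict.
The state is a dict: "time": time; "q": joint angles; "qvel": joint speeds; "effort": joint torques, N m; "ee_pos": TCP position; "tool_rot": TCP orientation; "ft_force": force on the tool from outside, world axes, zero at the start; "torque": the same for the moment, N m; "grip_width": finger opening in m.
Only numpy, scipy, OpenCV 4.12 (cv2) and the standard library are available. Lean on these libraries where they do the work, as an engineer would, in place of code of your own. Each camera call takes 0.05 s, during which the arm holds its last target. There are 200 camera calls.

TASK

Clamp the little painting in its jig: swing the aluminium hold-down bar shut until the hole in its end lines up with the holes in the blue bracket, then push the yellow-knobbed pin down through bracket and bar until its brass collar is home on the bracket. After that flip the red cam lever on the bar over, away from the robot, until it snaps past centre and stays down; leave the brush jar and the paint tin where they stand.

Things in the scene. Friction and masses are not known exactly. Their poses are not given: they have to be found in the camera images.
- jig: canvas jig, fixed: plywood base 200 (x, from -60 to +140) x 330 (y) x 15 mm carrying a small red painting, its face 36 mm above the table. Origin on the table below the middle of the closed bar; x points away from the robot (yaw within 0.25 rad of the world's), z up. Bar's hinge post at (0, +120) mm, blue clevis bracket at (0, -120) mm; the shut bar lies along y between them.
- clevis_hole (a point): centre of the pin hole in the top face of the blue bracket, 90 mm above the table; axes as the jig's. The bracket is a C: two level plates 56 x 56 x 10 mm (tops at 90 and 50 mm, holes 17.5 and 18.5 mm across, one above the other), joined by a wall on the side away from the hinge (outer face 45 mm beyond the hole). The bar's end passes between the plates.
- bar (a joint): angle of the hold-down bar about its upright hinge post, rad: 0 = shut, its hole exactly under the bracket's; positive = swung open towards the robot (starts 0.3 to 0.65). There is no stop at 0: it swings on to -0.2. It stays where it is left (friction about 0.12 N m, i.e. 0.8 N at the handle).
- bar_hinge (a point): the bar's hinge axis at the bar's top face, 76 mm above the table; axes turn with the bar, whose length runs along -y.
- bar_handle (a point): top centre of the upright black handle post on the bar: 24 mm across, 55 mm tall (76 to 131 mm above the table), 160 mm from the hinge axis and 80 mm from the bar's hole.
- bar_hole (a point): centre of the pin hole (17.5 mm across) in the bar's top face at its free end, 240 mm from the hinge axis; the bar is 30 mm wide, 18 mm thick, underside 58 mm above the table.
- pin: clevis pin, 111 mm long, about 130 g, origin at the tip, z from tip to knob. Steel shaft 14 mm across, 65 mm long, its last 11 mm tapered to 7 mm; then a brass collar 34 mm across, 6 mm thick; then a round yellow knob 30 mm across, 40 mm tall (71 to 111 mm from the tip). It starts upright in the wooden stand, collar resting on the stand's top.
- pin_tip (a point): end of the pin's tapered tip.
- pin_collar (a point): centre of the underside of the pin's brass collar, 65 mm above the tip; it touches the bracket's top when the pin is home.
- stand: wooden pin stand, fixed, 75 x 75 x 70 mm with a 17.5 mm hole right through from the top in its middle; origin at the centre of its underside.
- lever (a joint): angle of the red cam lever, rad: 0 = open, leaning 0.6 from upright to the jig's -x (robot's side); it swings over the top to the jig's +x: upright at 0.6, past centre at 1.3, clamped at its stop 1.9 (1.3 from upright on the far side). A spring resists up to 1.3 with at most 0.4 N m (5 N at the ball), then drives it on to 1.9 by itself; let go short of 1.3 it springs back.
- lever_pivot (a point): the lever's pivot, 102 mm above the table, on the bar's centre line 80 mm from the hinge axis; the lever turns about the bar's y axis.
- lever_tip (a point): centre of the red ball, 24 mm across, at the lever's end, 85 mm from the pivot; the lever's rod is 16 mm across.
- brush_jar: white ceramic jar with brushes, 72 mm across, 95 mm tall, the brushes reach up to 185 mm; loose; origin at the centre of its underside. It and the pin stand swap sides from time to time.
- paint_tin: green-labelled paint tin, 80 mm across, 100 mm tall, loose, origin at the centre of its underside.
Things that resemble listed ones, but are neither listed nor needed, are in the scene too. There is more than one size of the pin; the job needs the smallest.

How it is judged:
By the outcome, as a careful person would: the job done as asked, in the order asked, and still so for the second after the job is handed in, with the robot touching nothing.
It also fails if it takes over 70 s, if anything falls off the work surface, if the arm or the gripper's body presses on something with over 40 N, if the wrist force passes 120 N, or if a joint passes its speed limit or range.

## Working session

There is one attempt and no reset: what is moved stays moved. The work goes in short steps, Python scripts to look and compute and a tool call to move; the robot and the scene stay as the last step left them, time stands still between calls to the robot, and variables do not carry over. Pictures are saved under pics/ and viewed, about 8 in all and at most 12, crops included, and the job is handed in when it is done.

Besides the shell and the picture viewer there is one more tool, called as name(argument=value, ...) on one line, values as JSON. move_arm: Moves the arm, as the interface text tells. Its arguments: {"type":"object","properties":{"dr":{"type":"array"},"offset":{"type":"array"},"hand":{"type":"array"}},"required":["dr","offset","hand"]}

```bash
mkdir -p pics; cat > h.py <<'E'
import numpy as np, cv2
from scipy.spatial.transform import Rotation as R
from bench import manip
def rot(a):
    a=np.array(a,float)
    if a.shape==(3,3): return a
    return R.from_rotvec(a).as_matrix() if a.size==3 else R.from_quat(a).as_matrix()
def look(name,file=None):
    s=manip.get_state(); c=manip.camera(name)
    if name=="wrist":
        T=np.eye(4);T[:3,:3]=rot(s["tool_rot"]);T[:3,3]=s["ee_pos"]
        M=T@np.array(c["tool_from_camera"]); c["P"]=M[:3,3];c["A"]=M[:3,:3]
    else: c["P"]=np.array(c["position"]);c["A"]=rot(c["attitude"])
    c["K"]=np.array([[c["fx"],0,c["cx"]],[0,c["fy"],c["cy"]],[0,0,1.]])
    c["D"]=np.array(c["D"],float)
    if file: cv2.imwrite("pics/"+file,c["pixels"])
    return c
def ray(c,px):
    u=cv2.undistortPoints(np.array([[px]],float),c["K"],c["D"])[0,0]
    return c["P"],c["A"]@np.array([u[0],-u[1],-1])
def onz(c,px,z):
    p,d=ray(c,px); return p+d*(z-p[2])/d[2]
def proj(c,X):
    v=c["A"].T@(np.array(X)-c["P"]); v=np.array([v[0],-v[1],-v[2]])
    return cv2.projectPoints(v[None],np.zeros(3),np.zeros(3),c["K"],c["D"])[0].ravel()
def tri(c1,p1,c2,p2):
    a,d=ray(c1,p1);b,e=ray(c2,p2)
    t=np.linalg.lstsq(np.c_[d,-e],b-a,rcond=None)[0]
    x,y=a+d*t[0],b+e*t[1]; return (x+y)/2,np.linalg.norm(x-y)
E
python3 - <<'E'
from h import *
s=manip.get_state();print({k:np.round(v,3) for k,v in s.items()})
for n in("scene","top"):
    c=look(n,n+"0.png");print(n,c["P"],c["A"].round(3).tolist(),c["fx"],c["D"])
print(manip.camera("wrist")["tool_from_camera"])
E
```

```text
{'time': np.float64(0.0), 'q': array([-1.239,  0.399,  0.045,  1.538, -0.019,  1.207, -0.051]), 'qvel': array([ 0.   , -0.   , -0.   ,  0.   , -0.001,  0.   ,  0.   ]), 'effort': array([-0.0000e+00, -4.7513e+01,  1.3640e+00, -2.5423e+01,  1.1000e-02,
        9.0000e-03, -0.0000e+00]), 'ee_pos': array([0.271, 0.59 , 0.23 ]), 'tool_rot': array([ 2.644,  1.695, -0.003]), 'ft_force': array([ 0.843,  1.322, -0.627]), 'torque': array([-0.037,  0.015,  0.002]), 'grip_width': np.float64(0.085)}
scene [ 1.18881126 -0.55224541  0.7427806 ] [[0.624, -0.44, 0.645], [0.781, 0.37, -0.503], [-0.017, 0.818, 0.575]] 540.0826517920532 [-0.03229058  0.          0.          0.          0.        ]
top [ 0.40997309 -0.02552833  1.03549127] [[-0.017, 0.989, -0.148], [-1.0, -0.019, -0.013], [-0.016, 0.148, 0.989]] 461.60241482348687 [-0.0039406  0.         0.         0.         0.       ]
[[ 9.99999263e-01 -1.03590435e-03  6.33507702e-04 -1.06977024e-03]
 [-7.85059352e-04 -9.49581522e-01 -3.13519245e-01 -8.01215731e-02]
 [ 9.26343158e-04  3.13518517e-01 -9.49581635e-01 -1.43697340e-01]
 [ 0.00000000e+00  0.00000000e+00  0.00000000e+00  1.00000000e+00]]
```

View pics/top0.png

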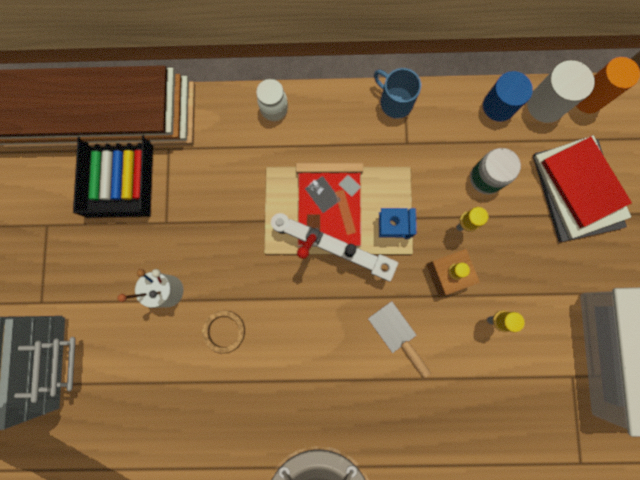

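View pics/scene0.png

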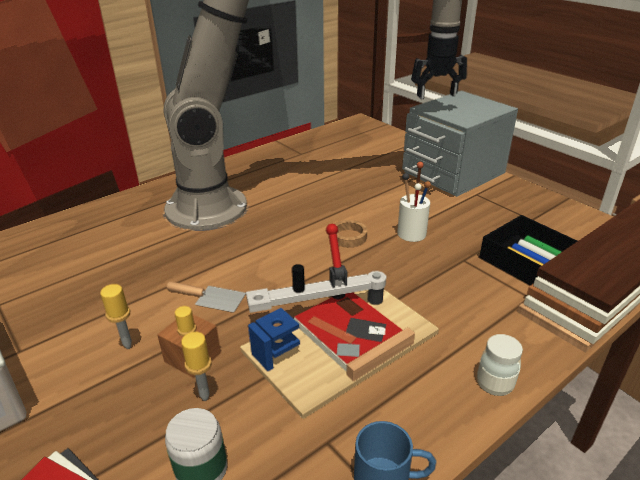

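Top view: the smallest pin is in the stand (460,270), with larger look-alikes at (475,218) and (510,321). The bracket hole is about (394,221), the hinge (280,222), the bar hole (386,267), the handle (350,250) and the lever ball (303,252). The brush jar is on the far left and the tin is at (495,170). Next I'll measure these.

```bash
python3 - <<'E'
from h import *
t=look("top");s=look("scene")
def blobs(c,lo,hi,amin=40):
    m=cv2.inRange(cv2.cvtColor(c["pixels"],cv2.COLOR_BGR2HSV),lo,hi)
    n,_,st,ce=cv2.connectedComponentsWithStats(m)
    return [(ce[i].round(1),st[i].tolist()) for i in range(1,n) if st[i][4]>amin]
for nm,c in(("top",t),("scene",s)):
    print(nm,"yellow",blobs(c,(24,150,100),(34,255,255)));
    print(nm,"blue",blobs(c,(105,150,60),(120,255,255)))
    print(nm,"red",[b for b in blobs(c,(0,200,80),(3,255,255),30)])
hsv=cv2.cvtColor(t["pixels"],cv2.COLOR_BGR2HSV)
cv2.imwrite("pics/crop.png",cv2.resize(t["pixels"][160:310,255:500],None,fx=3.2,fy=3.2,interpolation=cv2.INTER_CUBIC))
for n,p,z in(("hinge",(280,222),.076),("hole",(394,221),.09),("barhole",(386,267),.076),("handle",(350,250),.131),("pin",(461,270),.116),("ball",(303,252),.172)):
    print(n,onz(t,p,z).round(4))
E
```

```text
top yellow [(array([127.1, 174. ]), [122, 150, 11, 49, 401]), (array([477.8, 216. ]), [468, 207, 20, 19, 293]), (array([461.5, 269.5]), [454, 263, 16, 15, 179]), (array([513.6, 321.5]), [504, 312, 20, 20, 315])]
top blue [(array([513.5,  88.9]), [495, 72, 37, 35, 839]), (array([116.2, 174.4]), [111, 150, 11, 50, 438]), (array([397.2, 222.1]), [380, 209, 35, 28, 795])]
top red [(array([586.9, 181.4]), [545, 137, 86, 89, 3943]), (array([136.6, 174. ]), [133, 150, 8, 49, 245]), (array([329.3, 208.2]), [299, 173, 61, 72, 1776]), (array([355. , 176.1]), [348, 173, 12, 10, 50]), (array([305.6, 246.2]), [298, 235, 17, 23, 174])]
scene yellow []
scene blue [(array([529.7, 253. ]), [512, 243, 37, 21, 199]), (array([271.9, 336.4]), [249, 309, 51, 61, 1813])]
scene red [(array([ 73. , 122.3]), [0, 0, 139, 215, 11486]), (array([265.7, 139.7]), [224, 123, 86, 34, 519]), (array([333.8, 243.8]), [327, 224, 14, 43, 305]), (array([342.1, 318.9]), [296, 293, 105, 60, 1783]), (array([365.3, 344.4]), [353, 338, 26, 17, 184]), (array([347.1, 358.3]), [340, 356, 16, 7, 53]), (array([ 50.1, 471.9]), [22, 457, 63, 23, 720])]
hinge [0.586  0.0692 0.076 ]
hole [ 0.5808 -0.1692  0.09  ]
barhole [ 0.4867 -0.1508  0.076 ]
handle [ 0.5171 -0.0741  0.131 ]
pin [ 0.4748 -0.2938  0.116 ]
ball [0.5101 0.0166 0.172 ]
```

View pics/crop.png

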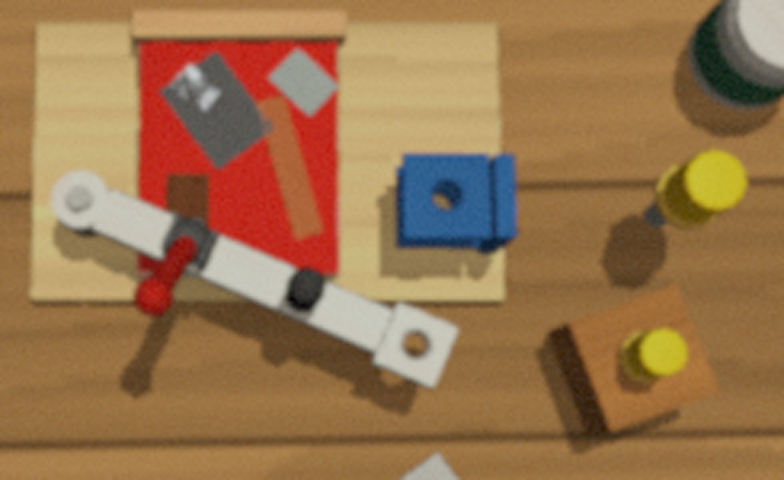

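```bash
cat >> h.py <<'E'
def go(p,yaw=0.0,tilt=None):
    "offset and dr to reach TCP p, tool down, tool x at world yaw"
    s=manip.get_state();A=rot(s["tool_rot"])
    B=np.c_[[np.cos(yaw),np.sin(yaw),0],[np.sin(yaw),-np.cos(yaw),0],[0,0,-1]] if tilt is None else tilt
    print("off",(A.T@(np.array(p)-s["ee_pos"])).round(4),"dr",R.from_matrix(A.T@B).as_rotvec().round(4))
E
python3 -c "
from h import *
go([.53,-.05,.35])"
```

```text
off [-0.474   0.5024 -0.1193] dr [5.0000e-04 7.0000e-04 1.1402e+00]
```

move_arm(dr=[[0, 0, 0.16], [0, 0, 0.32], [0, 0, 0.48], [0, 0, 0.64], [0, 0, 0.8], [0, 0, 0.96], [0, 0, 1.14], [0, 0, 1.14]], offset=[[0, 0, -0.06], [-0.04, 0.04, -0.1], [-0.08, 0.08, -0.12], [-0.12, 0.12, -0.12], [-0.16, 0.16, -0.12], [-0.2, 0.2, -0.12], [-0.24, 0.24, -0.12], [-0.28, 0.28, -0.12]], hand=[0.06, 0.06, 0.06, 0.06, 0.06, 0.06, 0.06, 0.06])

```text
time: 1.25
ee_pos: [0.4092, 0.2172, 0.3506]
tool_rot: [3.141, -0.001, 0.0]
ft_force: [0.1, 0.1, 0.1]
grip_width: 0.0597
```

```bash
python3 -c "
from h import *
go([.53,-.05,.35])"
```

```text
off [0.121  0.2671 0.0007] dr [ 0.0002 -0.0001 -0.0008]
```

move_arm(dr=[[0, 0, 0], [0, 0, 0], [0, 0, 0], [0, 0, 0], [0, 0, 0], [0, 0, 0], [0, 0, 0]], offset=[[0.02, 0.05, 0], [0.045, 0.1, 0], [0.07, 0.15, 0], [0.09, 0.2, 0], [0.115, 0.25, 0], [0.121, 0.267, 0], [0.121, 0.267, 0]], hand=[0.06, 0.06, 0.06, 0.06, 0.06, 0.06, 0.06])

```text
time: 2.12
ee_pos: [0.5299, -0.0516, 0.3505]
tool_rot: [3.141, -0.007, -0.0]
ft_force: [-0.8, 0.4, 0.3]
grip_width: 0.0602
```

```bash
python3 - <<'E'
from h import *
w=look("wrist","w1.png")
for n,p in(("hinge",(.586,.0692,.076)),("hole",(.5808,-.1692,.09)),("barhole",(.4867,-.1508,.076)),("handle",(.5171,-.0741,.131)),("pin",(.4748,-.2938,.116)),("ball",(.5101,.0166,.172))): print(n,proj(w,p).round(1))
E
```

```text
hinge [376.6  86.7]
hole [366.7 285. ]
barhole [294.6 267.8]
handle [315.5 222.9]
pin [286.8 377.4]
ball [304.8 138.4]
```

View pics/w1.png

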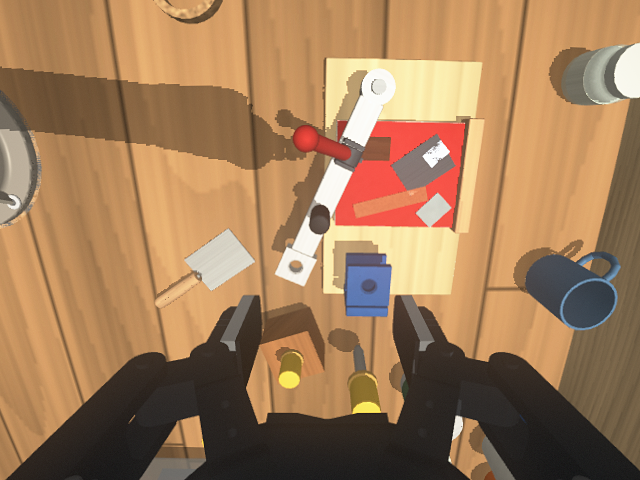

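Wrist view: hinge (378,87), bracket hole (369,286), bar hole (296,267), handle (320,216), ball (305,138), knob (290,379). These agree with the top view to within a few pixels.

```bash
python3 - <<'E'
from h import *
w=look("wrist")
g=w["pixels"]
def dark(c,r,th):
    x,y=c;p=g[y-r:y+r,x-r:x+r].max(2)<th
    yy,xx=np.nonzero(p);return (xx.mean()+x-r,yy.mean()+y-r,p.sum())
print("bh",dark((296,267),9,150),"ch",dark((369,286),9,70))
bh=dark((296,267),9,150)[:2]
H=onz(w,(378.3,86.5),.076);C=onz(w,(369,286),.09);B=onz(w,bh,.076)
for n,v in(("H",H),("C",C),("B",B),("hd",onz(w,(319.5,217),.131)),("knob",onz(w,(290,381),.116))):print(n,v.round(4))
print(np.linalg.norm((H-C)[:2]),np.linalg.norm((H-B)[:2]))
print("handle pred",(H+(B-H)*160/240).round(4),"closed",(H+(C-H)*160/240).round(4))
go([.5185,-.0765,.15])
cv2.imwrite("pics/c2.png",cv2.resize(g[190:420,260:420],None,fx=2.6,fy=2.6,interpolation=cv2.INTER_CUBIC))
E
```

```text
bh (np.float64(294.77272727272725), np.float64(270.09090909090907), np.int64(44)) ch (np.float64(nan), np.float64(nan), np.int64(0))
H [0.5873 0.0718 0.076 ]
C [ 0.5839 -0.1682  0.09  ]
B [ 0.4869 -0.1518  0.076 ]
hd [ 0.5214 -0.0652  0.131 ]
knob [ 0.4794 -0.2974  0.116 ]
0.24008655476589458 0.245159610441114
handle pred [ 0.5204 -0.0773  0.076 ] closed [ 0.585  -0.0882  0.0853]
off [-0.0112  0.028   0.2004] dr [-0.0007  0.0005  0.0004]<stdin>:6: RuntimeWarning: Mean of empty slice.
  ret = ret.dtype.type(ret / rcount)
```

View pics/c2.png

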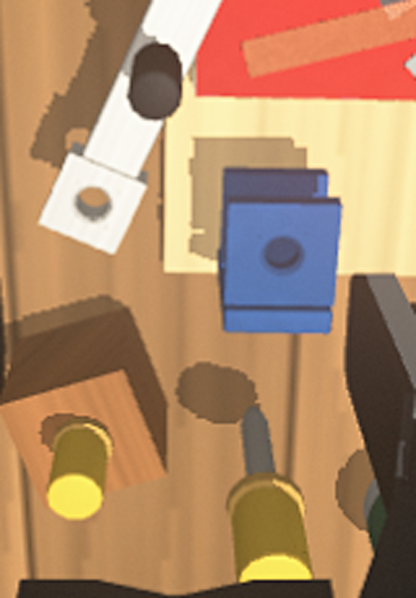

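Crop: bracket hole at (369.6,287), bar hole (296.2,267.7), handle top (319,225), knob top (289,381). Going to the handle.

move_arm(dr=[[0, 0, 0], [0, 0, 0], [0, 0, 0], [0, 0, 0], [0, 0, 0], [0, 0, 0], [0, 0, 0], [0, 0, 0]], offset=[[-0.005, 0.014, 0.05], [-0.01, 0.025, 0.1], [-0.01, 0.025, 0.14], [-0.01, 0.025, 0.18], [-0.01, 0.025, 0.21], [-0.01, 0.025, 0.236], [-0.01, 0.025, 0.236], [-0.01, 0.025, 0.236]], hand=[0.06, 0.06, 0.06, 0.06, 0.06, 0.06, 0.06, 0.05])

```text
time: 3.22
ee_pos: [0.5204, -0.0725, 0.1154]
tool_rot: [-3.14, -0.003, -0.002]
ft_force: [-0.6, -0.4, 0.8]
grip_width: 0.0504
```

```bash
python3 - <<'E'
from h import *
t=look("top")
w=look("wrist")
g=np.hstack([w["pixels"],])
cv2.imwrite("pics/w3.png",g)
E
```

```text
(no output)
```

View pics/w3.png

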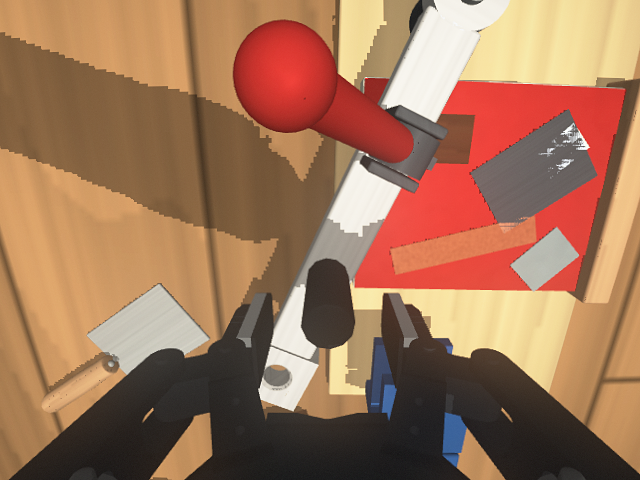

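The handle post, at (328,305), is between the pads. Closing.

move_arm(dr=[[0, 0, 0], [0, 0, 0], [0, 0, 0], [0, 0, 0]], offset=[[0, 0.003, 0.002], [0, 0.003, 0.002], [0, 0.003, 0.002], [0, 0.003, 0.002]], hand=[0.035, 0.02, 0.015, 0.015])

```text
time: 3.82
ee_pos: [0.5213, -0.0766, 0.1147]
tool_rot: [-3.14, -0.002, -0.005]
ft_force: [-1.5, -0.9, 6.7]
grip_width: 0.021
```

```bash
python3 - <<'E'
from h import *
t=look("top"); w=None
s=manip.get_state(); print(s["ee_pos"],s["ft_force"],s["grip_width"])
# refined jig from wrist-1 pose: recompute hole with saved view pose
c=look("wrist"); c["A"]=c["A"]; 
Rw=rot([3.141,-.007,0]);M=np.array(c["tool_from_camera"]);c["P"]=np.array([.5299,-.0516,.3505])+Rw@M[:3,3];c["A"]=Rw@M[:3,:3]
H=onz(c,(378.3,86.5),.076);C=onz(c,(369.6,286.9),.09);B=onz(c,(296.2,267.7),.076);K=onz(c,(289,381),.116)
print("wrist H,C,B,K",H.round(4),C.round(4),B.round(4),K.round(4))
print("top H,C,B,K",*[onz(t,p,z).round(4) for p,z in(((279.5,221.7),.076),((394.5,220.7),.09),((384.8,267.3),.076),((461.7,269.8),.116))])
E
```

```text
[ 0.52129809 -0.076535    0.11474974] [-0.92740438 -1.3680786   6.28463117] 0.021380062603172857
wrist H,C,B,K [0.5879 0.0695 0.076 ] [ 0.5847 -0.1719  0.09  ] [ 0.4889 -0.1505  0.076 ] [ 0.4776 -0.2996  0.116 ]
top H,C,B,K [0.5866 0.0703 0.076 ] [ 0.5814 -0.1703  0.09  ] [ 0.4861 -0.1483  0.076 ] [ 0.4752 -0.2952  0.116 ]
```

move_arm(dr=[[0, 0, -0.05], [0, 0, -0.1], [0, 0, -0.2], [0, 0, -0.3], [0, 0, -0.36], [0, 0, -0.41], [0, 0, -0.41], [0, 0, -0.41]], offset=[[0.0075, 0.003, -0.001], [0.015, 0.006, -0.001], [0.031, 0.0105, -0.001], [0.047, 0.013, -0.001], [0.056, 0.014, -0.001], [0.0635, 0.0145, -0.001], [0.0635, 0.0145, -0.001], [0.0635, 0.0145, -0.001]], hand=[0.015, 0.015, 0.015, 0.015, 0.015, 0.015, 0.015, 0.015])

```text
time: 4.92
ee_pos: [0.584, -0.0909, 0.1149]
tool_rot: [-3.075, -0.639, -0.003]
ft_force: [1.3, -1.4, -9.5]
grip_width: 0.0214
```

```bash
python3 - <<'E'
from h import *
s=manip.get_state(); print(s["ee_pos"],s["ft_force"],s["grip_width"])
look("top","t4.png"); w=look("wrist","w4.png")["pixels"]; t=cv2.imread("pics/t4.png")
cv2.imwrite("pics/c4.png",np.hstack([cv2.resize(t[190:260,370:440],(400,400)),cv2.resize(w[260:480,240:460],(400,400))]))
E
```

```text
[ 0.58399064 -0.09092662  0.11490822] [ 1.31091339 -1.41966476 -9.49104576] 0.021447278974386037
```

View pics/c4.png

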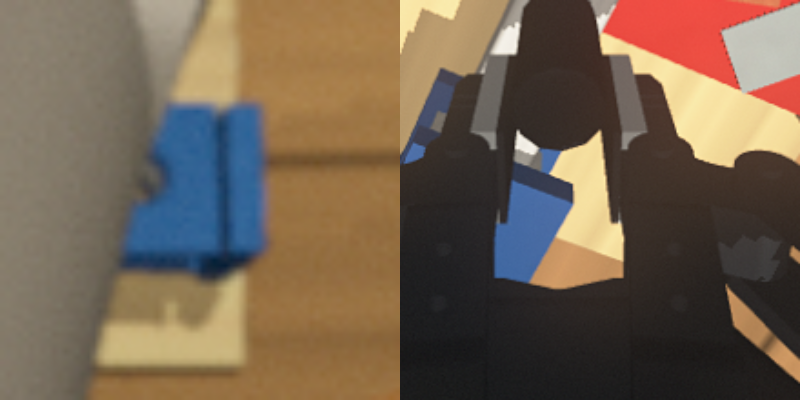

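The handle is held and the bar is now under the bracket. I'll release, rise and check the alignment.

move_arm(dr=[[0, 0, 0], [0, 0, 0], [0, 0, 0], [0, 0, 0.1], [0, 0, 0.2], [0, 0, 0.3], [0, 0, 0.4], [0, 0, 0.4]], offset=[[0, 0, 0], [0, 0, 0], [0, 0, -0.03], [0, 0, -0.08], [0, 0, -0.13], [0, 0, -0.18], [0, 0, -0.2], [0, 0, -0.2]], hand=[0.03, 0.05, 0.05, 0.05, 0.05, 0.05, 0.05, 0.05])

```text
time: 6.02
ee_pos: [0.5846, -0.0916, 0.3176]
tool_rot: [-3.14, -0.018, -0.011]
ft_force: [-0.3, -1.1, -0.6]
grip_width: 0.0498
```

```bash
python3 - <<'E'
from h import *
w=look("wrist","w5.png"); s=manip.get_state(); print(s["ee_pos"],s["tool_rot"])
for n,p in(("hinge",(.5873,.0697,.076)),("hole",(.583,-.171,.09)),("knob",(.4765,-.2975,.116))): print(n,proj(w,p).round(1))
sc=look("scene")["pixels"]
u,v=proj(w,(.583,-.171,.09)).astype(int)
cv2.imwrite("pics/c5.png",np.hstack([cv2.resize(w["pixels"][v-60:v+60,u-60:u+60],(400,400),interpolation=cv2.INTER_CUBIC),cv2.resize(sc[270:370,230:330],(400,400),interpolation=cv2.INTER_CUBIC)]));print(u,v)
E
```

```text
[ 0.58368369 -0.09121653  0.31566023] [-3.14019577 -0.01859825 -0.00550955]
hinge [330.1  40.6]
hole [323.5 268.3]
knob [235.2 371.5]
323 268
```

View pics/c5.png

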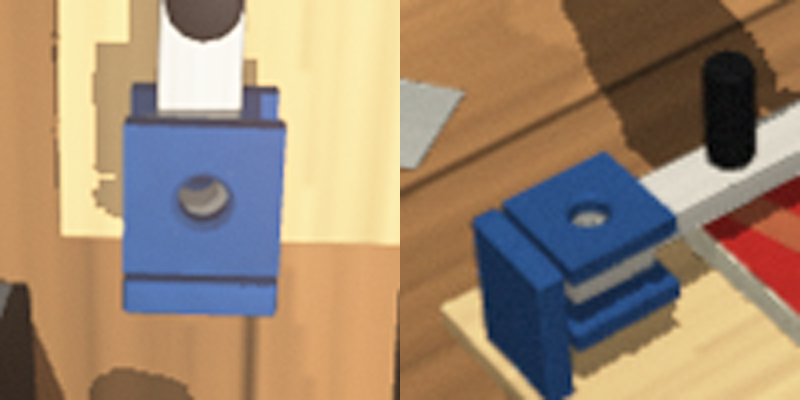

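Bar is between the plates, hole at about (324.5,267). Next I'll put the camera straight above the bracket hole for a plumb check and to refine the knob position.

move_arm(dr=[[0, 0, 0], [0, 0, 0], [0, 0, 0], [0, 0, 0], [0, 0, 0]], offset=[[0, 0.05, 0], [0, 0.1, 0], [0, 0.15, 0], [0, 0.16, 0], [0, 0.16, 0]], hand=[0.06, 0.06, 0.06, 0.06, 0.06])

```text
time: 6.75
ee_pos: [0.5843, -0.251, 0.3128]
tool_rot: [-3.139, -0.017, 0.002]
ft_force: [-0.4, 1.3, -0.6]
grip_width: 0.06
```

```bash
python3 - <<'E'
from h import *
w=look("wrist","w6.png"); s=manip.get_state(); print(s["ee_pos"],s["tool_rot"],w["P"])
for n,p in(("hole",(.584,-.170,.09)),("knob",(.4765,-.2975,.116))): print(n,proj(w,p).round(1))
u,v=proj(w,(.584,-.170,.09)).astype(int);a,b=proj(w,(.4765,-.2975,.116)).astype(int)
f=lambda x,y:cv2.resize(w["pixels"][max(y-30,0):max(y-30,0)+60,x-30:x+30],(400,400),interpolation=cv2.INTER_CUBIC)
cv2.imwrite("pics/c6.png",np.hstack([f(u,v),f(a,b)]));print(u,v,a,b)
E
```

```text
[ 0.58500829 -0.24950896  0.3130417 ] [-3.13826862e+00 -2.07273041e-02  6.57621122e-04] [ 0.5835156  -0.17200291  0.45671606]
hole [328.  124.4]
knob [224.8 250.1]
327 124 224 250
```

View pics/c6.png

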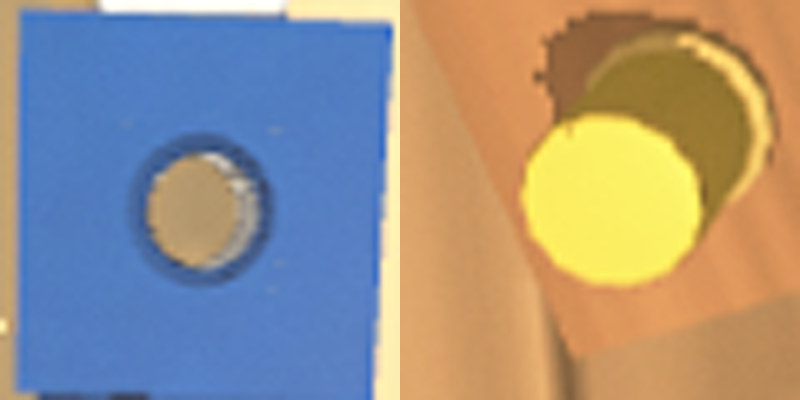

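Plumb view: the bracket hole is centred on (327,125). The bar hole sits about 2 mm towards the robot, within the pin's clearance plus taper. The knob top is at (226,250). Going for the pin.

```bash
python3 - <<'E'
from h import *
w=look("wrist")
print(onz(w,(327.1,125.3),.09),onz(w,(225.8,249.8),.116))
go([.4773,-.2973,.105])
E
```

```text
[ 0.58378286 -0.1692132   0.09      ] [ 0.47852489 -0.29576763  0.116     ]
off [-0.1088  0.0477  0.2081] dr [-0.0034 -0.      0.0146]
```

move_arm(dr=[[-0.003, 0, 0.014], [-0.003, 0, 0.014], [-0.003, 0, 0.014], [-0.003, 0, 0.014], [-0.003, 0, 0.014], [-0.003, 0, 0.014], [-0.003, 0, 0.014], [-0.003, 0, 0.014]], offset=[[-0.045, 0.02, 0], [-0.09, 0.04, 0.02], [-0.108, 0.047, 0.07], [-0.108, 0.047, 0.12], [-0.108, 0.047, 0.16], [-0.108, 0.047, 0.19], [-0.108, 0.047, 0.207], [-0.108, 0.047, 0.207]], hand=[0.06, 0.06, 0.06, 0.06, 0.06, 0.06, 0.06, 0.06])

```text
time: 7.85
ee_pos: [0.4781, -0.2953, 0.1054]
tool_rot: [-3.14, -0.004, 0.002]
ft_force: [0.2, 0.5, 0.7]
grip_width: 0.0604
```

move_arm(dr=[[0, 0, 0], [0, 0, 0], [0, 0, 0], [0, 0, 0], [0, 0, 0], [0, 0, 0]], offset=[[0, 0, 0], [0, 0, 0], [0, 0, 0], [0, 0, 0], [0, 0, 0], [0, 0, 0]], hand=[0.045, 0.03, 0.02, 0.02, 0.02, 0.02])

```text
time: 8.6
ee_pos: [0.4786, -0.2958, 0.1068]
tool_rot: [-3.14, -0.003, -0.0]
ft_force: [-1.6, 1.6, 6.0]
grip_width: 0.0273
```

```bash
python3 - <<'E'
from h import *
s=manip.get_state(); print(s["ee_pos"],s["tool_rot"],s["ft_force"],s["torque"],s["grip_width"])
w=look("wrist","w7.png")
E
```

```text
[ 0.47861113 -0.29579894  0.10683264] [-3.14034327e+00 -3.21370489e-03 -4.27940838e-04] [-1.6499195   1.57333481  5.96928129] [2.49870014e-01 3.12349320e-01 1.76235918e-04] 0.02730026406723852
```

View pics/w7.png

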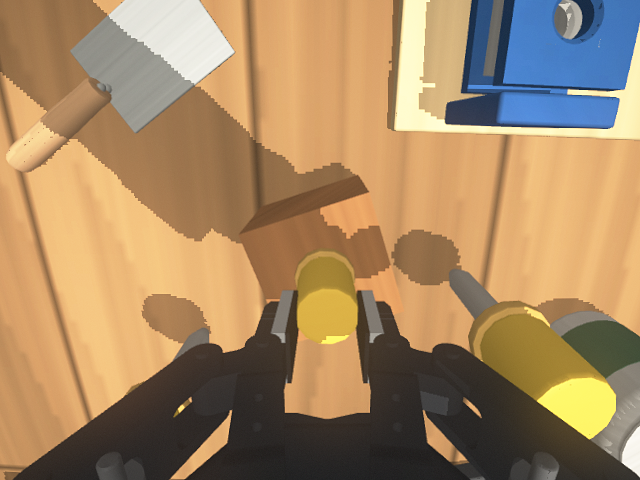

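The yellow knob, at (327,315), is centred between the pads; width reads 27 mm, the same −3 mm bias as on the handle. Lifting it.

move_arm(dr=[[0, 0, 0], [0, 0, 0], [0, 0, 0], [0, 0, 0], [0, 0, 0], [0, 0, 0]], offset=[[0, 0, -0.01], [0, 0, -0.03], [0, 0, -0.06], [0, 0, -0.1], [0, 0, -0.12], [0, 0, -0.12]], hand=[0.02, 0.02, 0.02, 0.02, 0.02, 0.02])

```text
time: 9.4
ee_pos: [0.4795, -0.2967, 0.2288]
tool_rot: [3.141, 0.003, 0.007]
ft_force: [-0.9, -0.6, -1.3]
grip_width: 0.0267
```

```bash
python3 - <<'E'
from h import *
s=manip.get_state(); print(s["ee_pos"],s["ft_force"],s["torque"],s["grip_width"])
w=look("wrist","w8.png")
hsv=cv2.cvtColor(w["pixels"],cv2.COLOR_BGR2HSV)
m=cv2.inRange(hsv,(24,150,200),(34,255,255))[:, 270:390]
print("pin top bright y-range",np.nonzero(m.any(1))[0][[0,-1]],"x",np.nonzero(m.any(0))[0][[0,-1]]+270)
ztop=s["ee_pos"][2]+.009
for dy in(-.004,0,.004): print(dy,proj(w,np.array(s["ee_pos"])+[0,dy-.015,.0095]),proj(w,np.array(s["ee_pos"])+[0,dy,.0095]))
# image of previous frame
w2=cv2.imread("pics/w7.png");m=cv2.inRange(cv2.cvtColor(w2,cv2.COLOR_BGR2HSV),(20,100,60),(34,255,255))[:,290:365]
print(np.nonzero(m.any(1))[0][[0,-1]])
go([.5830,-.1695,.225])
E
```

```text
[ 0.47948081 -0.29673555  0.22882823] [-0.88698997 -0.62779741 -1.31974111] [-0.02645484  0.02531989  0.00198656] 0.026675298535279984
pin top bright y-range [331 343] x [318 352]
-0.004 [327.05343976 349.97478462] [327.15013958 321.73858783]
0 [327.07863242 342.6260162 ] [327.1769762  313.88868505]
0.004 [327.10425236 335.14721622] [327.20427064 305.89881322]
[256 343]
off [ 0.1045 -0.1262  0.0026] dr [-0.0012 -0.0016  0.0022]
```

move_arm(dr=[[0, 0, 0], [0, 0, 0], [0, 0, 0], [0, 0, 0], [0, 0, 0], [0, 0, 0], [0, 0, 0]], offset=[[0.025, -0.03, 0], [0.05, -0.06, 0], [0.08, -0.098, 0], [0.1037, -0.127, 0], [0.1037, -0.127, 0], [0.1037, -0.127, 0.015], [0.1037, -0.127, 0.02]], hand=[0.02, 0.02, 0.02, 0.02, 0.02, 0.02, 0.02])

```text
time: 10.32
ee_pos: [0.58, -0.1697, 0.2055]
tool_rot: [-3.14, 0.001, 0.003]
ft_force: [-0.2, 0.6, -1.5]
grip_width: 0.0268
```

```bash
python3 - <<'E'
from h import *
S=[manip.get_state()];print(S[0]["ee_pos"],S[0]["ft_force"])
go([.5832,-.1697,.190])
sc=look("scene")["pixels"];w=look("wrist")["pixels"]
cv2.imwrite("pics/c9.png",np.hstack([cv2.resize(sc[250:370,210:330],(400,400),interpolation=cv2.INTER_CUBIC),cv2.resize(w[200:400,220:420],(400,400))]))
E
```

```text
[ 0.580011   -0.16974578  0.20547475] [-0.22467414  0.59348739 -1.48040198]
off [ 0.0032 -0.      0.0155] dr [-0.0015  0.0022 -0.0004]
```

View pics/c9.png

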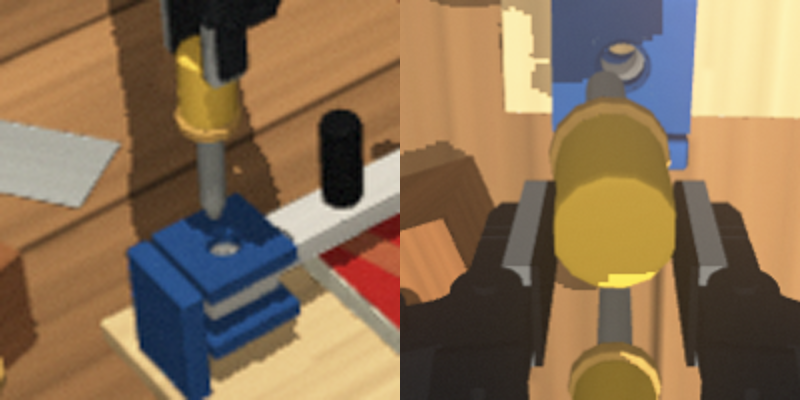

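```bash
python3 - <<'E'
from h import *
w=look("wrist");e=np.array(manip.get_state()["ee_pos"])
print(e,"tip pred",proj(w,e+[0,0,-.1013]),"hole pred",proj(w,(.5838,-.1697,.09)),"grad",proj(w,(.5848,-.1697,.09)),proj(w,(.5838,-.1687,.09)))
g=w["pixels"];cv2.imwrite("pics/c10.png",cv2.resize(g[195:275,280:380],(800,640),interpolation=cv2.INTER_CUBIC)[:600])
hsv=cv2.cvtColor(g,cv2.COLOR_BGR2HSV)
for r in range(233,252,3): # shaft: low saturation gray
    row=np.nonzero((hsv[r,300:345,1]<70)&(hsv[r,300:345,2]<150))[0]+300; print(r,row[[0,-1]] if len(row) else None)
b=(hsv[215:245,318:348,0]>95)&(hsv[215:245,318:348,1]>100)
for r in range(0,30,3): print(215+r,''.join('#' if v else '.' for v in b[r]))
E
```

```text
[ 0.58117267 -0.16960845  0.20694759] tip pred [328.00046381 237.29843768] hole pred [331.29981436 231.3041447 ] grad [332.56668719 231.30548814] [331.30561708 230.09065707]
233 [319 340]
236 [317 339]
239 [314 337]
242 [314 331]
245 [313 332]
248 [313 332]
251 [312 338]
215 ..............................
218 ...........................###
221 .......#..............########
224 ....#..................#######
227 .........................#####
230 ..........................####
233 ..........................####
236 ..........................####
239 ........................######
242 ................##############
```

```bash
python3 - <<'E'
from h import *
c=look("scene");e=np.array(manip.get_state()["ee_pos"])
for n,z in(("tip",-.1013),("collar",-.0363),("collartop",-.03),("top",.0095)):
    print(n,proj(c,e+[0,0,z]), "leaned",proj(c,e+[.045*z,0,z]))
print(proj(c,e+[.01,0,-.1013]),proj(c,e+[0,.01,-.1013]))
hsv=cv2.cvtColor(c["pixels"],cv2.COLOR_BGR2HSV)
for r in range(285,320,3):
    q=np.nonzero((hsv[r,255:295,1]<60))[0]+255; print(r,q[[0,-1]] if len(q) else None)
E
```

```text
tip [275.56473187 315.80390073] leaned [274.07482517 314.47124175]
collar [273.29126464 286.97491285] leaned [272.73703328 286.50980356]
collartop [273.06133894 284.05349503] leaned [272.60160435 283.67028484]
top [271.5786992  265.18941102] leaned [271.72772654 265.30816194]
[278.86573788 318.75620054] [280.18255596 313.38479823]
285 None
288 None
291 None
294 [270 277]
297 [270 277]
300 [270 277]
303 [270 277]
306 [270 277]
309 [271 283]
312 [271 294]
315 [264 294]
318 [258 294]
```

The pin leans about 0.045 rad in the grip: the wrist view puts its tip at (321.5,237), against (328,237) if it were upright. The scene view agrees. I'll tilt the tool to cancel that, then check again.

move_arm(dr=[[0, 0.045, 0], [0, 0.045, 0], [0, 0.045, 0], [0, 0.045, 0]], offset=[[0.0028, 0, 0], [0.0028, 0, 0.004], [0.0028, 0, 0.008], [0.0028, 0, 0.008]], hand=[0.02, 0.02, 0.02, 0.02])

```text
time: 11.02
ee_pos: [0.5844, -0.1693, 0.199]
tool_rot: [-3.14, -0.001, -0.071]
ft_force: [0.3, 0.8, -1.1]
grip_width: 0.0269
```

```bash
python3 - <<'E'
from h import *
s=manip.get_state();print(s["ee_pos"],s["tool_rot"],s["ft_force"])
w=look("wrist","w11.png");e=np.array(s["ee_pos"])
print("tip pred",proj(w,e+[0,0,-.1013]),"hole",proj(w,(.5838,-.1697,.09)))
print([proj(w,e+[0,0,z]).round(1) for z in(-.1,-.08,-.06,-.0363)])
sc=look("scene")["pixels"]
g=w["pixels"];cv2.imwrite("pics/c11.png",np.hstack([cv2.resize(g[200:300,275:375],(400,400),interpolation=cv2.INTER_CUBIC),cv2.resize(sc[270:330,245:305],(400,400),interpolation=cv2.INTER_CUBIC)]))
E
```

```text
[ 0.58439124 -0.16928041  0.1989774 ] [-3.13953758e+00 -1.38719402e-03 -7.08936411e-02] [ 0.27725296  0.79569212 -1.13903346]
tip pred [320.93701795 237.03214063] hole [319.88920539 234.49298284]
[array([321. , 237.6]), array([321.8, 246.5]), array([322.8, 257.1]), array([324.2, 272.2])]
```

View pics/c11.png

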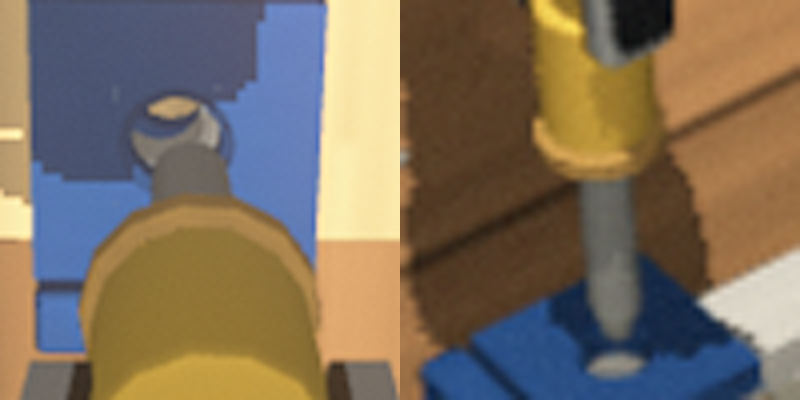

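In the crop, tip (322.5,236) and hole (320.3,235) line up to about 1.5 mm. That was my 12th view, so from here I check by numbers only. Descending step by step.

move_arm(dr=[[0, 0, 0], [0, 0, 0], [0, 0, 0], [0, 0, 0], [0, 0, 0]], offset=[[-0.0012, 0, 0.004], [-0.0014, 0, 0.008], [-0.0016, 0, 0.013], [-0.0018, 0, 0.018], [-0.0018, 0, 0.018]], hand=[0.02, 0.02, 0.02, 0.02, 0.02])

```text
time: 11.75
ee_pos: [0.5833, -0.1693, 0.1807]
tool_rot: [-3.14, -0.001, -0.07]
ft_force: [-0.8, 0.2, -0.6]
grip_width: 0.0269
```

move_arm(dr=[[0, 0, 0], [0, 0, 0], [0, 0, 0], [0, 0, 0], [0, 0, 0], [0, 0, 0]], offset=[[-0.0002, 0, 0.004], [-0.0004, 0, 0.008], [-0.0005, 0, 0.012], [-0.0007, 0, 0.016], [-0.0009, 0, 0.02], [-0.0009, 0, 0.02]], hand=[0.02, 0.02, 0.02, 0.02, 0.02, 0.02])

```text
time: 12.5
ee_pos: [0.5832, -0.1692, 0.1602]
tool_rot: [-3.14, -0.001, -0.07]
ft_force: [0.2, -0.7, -1.3]
grip_width: 0.0267
```

move_arm(dr=[[0, 0, 0], [0, 0, 0], [0, 0, 0], [0, 0, 0], [0, 0, 0], [0, 0, 0]], offset=[[-0.0002, 0, 0.004], [-0.0004, 0, 0.008], [-0.0005, 0, 0.012], [-0.0007, 0, 0.016], [-0.0009, 0, 0.02], [-0.0009, 0, 0.02]], hand=[0.02, 0.02, 0.02, 0.02, 0.02, 0.02])

```text
time: 13.25
ee_pos: [0.5829, -0.169, 0.1397]
tool_rot: [-3.139, -0.001, -0.068]
ft_force: [-0.4, 0.5, -2.1]
grip_width: 0.027
```

move_arm(dr=[[0, 0, 0], [0, 0, 0], [0, 0, 0], [0, 0, 0], [0, 0, 0]], offset=[[-0.0002, 0, 0.004], [-0.0004, 0, 0.008], [-0.0005, 0, 0.011], [-0.0006, 0, 0.0135], [-0.0006, 0, 0.0145]], hand=[0.02, 0.02, 0.02, 0.02, 0.02])

```text
time: 13.88
ee_pos: [0.583, -0.169, 0.1264]
tool_rot: [-3.139, -0.001, -0.069]
ft_force: [-3.1, 1.8, 11.2]
grip_width: 0.0268
```

move_arm(dr=[[0, 0, 0], [0, 0, 0], [0, 0, 0], [0, 0, 0], [0, -0.045, 0], [0, -0.045, 0], [0, -0.045, 0], [0, -0.045, 0]], offset=[[0, 0, 0], [0, 0, 0], [0, 0, 0], [0.0015, 0, -0.03], [0.003, 0, -0.07], [0.005, 0, -0.12], [0.007, 0, -0.16], [0.007, 0, -0.16]], hand=[0.04, 0.055, 0.055, 0.055, 0.055, 0.055, 0.055, 0.055])

```text
time: 14.88
ee_pos: [0.5849, -0.1705, 0.2902]
tool_rot: [-3.141, -0.001, -0.009]
ft_force: [-0.6, -1.0, -0.3]
grip_width: 0.0548
```

```bash
python3 - <<'E'
from h import *
w=look("wrist","w12.png");s=manip.get_state();print(s["ee_pos"],s["tool_rot"],s["ft_force"])
for n in("wrist","scene"):
    c=w if n=="wrist" else look("scene","s12.png")
    hsv=cv2.cvtColor(c["pixels"],cv2.COLOR_BGR2HSV)
    C=np.array([.5836,-.1697,0])
    print(n,"knob top pred",proj(c,C+[0,0,.136]),"collar base",proj(c,C+[0,0,.09]))
    m=cv2.inRange(hsv,(20,120,60),(34,255,255));a,b=proj(c,C+[0,0,.115]).astype(int)
    k,l,st,ce=cv2.connectedComponentsWithStats(m); i=l[b,a]; print(i,st[i],ce[i])
    q=[proj(c,C+[r*np.cos(t),r*np.sin(t),z]) for t in np.linspace(0,6.3,60) for r,z in((.015,.136),(.017,.090),(.017,.096),(.015,.096))]
    q=np.array(q);print("pred bbox",q.min(0),q.max(0))
E
```

```text
[ 0.58370181 -0.16977693  0.28787903] [-3.13957734e+00 -1.04997073e-03 -2.45098030e-03] [-0.5534585   0.90704505 -0.85158668]
wrist knob top pred [324.6564627  217.84912071] collar base [324.70366764 206.35438521]
1 [ 308  193   33   42 1010] [324.4        214.43069307]
pred bbox [307.7651424 189.8160693] [341.63035839 233.87091114]
scene knob top pred [275.12084562 303.48024197] collar base [276.66744507 323.24902913]
3 [267 298  18  27 409] [275.90220049 310.7799511 ]
pred bbox [266.43315176 297.8856722 ] [286.24005536 329.86676362]
```

move_arm(dr=[[0, 0, 0], [0, 0, 0], [0, 0, 0], [0, 0, 0], [0, 0, 0], [0, 0, 0], [0, 0, 0], [0, 0, 0]], offset=[[0, 0, 0], [0, 0, 0], [0, 0, 0.05], [0, 0, 0.09], [0, 0, 0.11], [0, 0, 0.12], [0, 0, 0.124], [0, 0, 0.126]], hand=[0.03, 0, 0, 0, 0, 0, 0, 0])

```text
time: 15.98
ee_pos: [0.5835, -0.1692, 0.1613]
tool_rot: [-3.139, -0.001, -0.001]
ft_force: [0.5, -0.6, -0.5]
grip_width: -0.0001
```

move_arm(dr=[[0, 0, 0], [0, 0, 0], [0, 0, 0]], offset=[[0, 0, 0.001], [0, 0, 0.003], [0, 0, 0.004]], hand=[0, 0, 0])

```text
time: 16.35
ee_pos: [0.5836, -0.1692, 0.1575]
tool_rot: [-3.139, -0.001, -0.002]
ft_force: [-0.2, 0.5, -0.1]
grip_width: -0.0001
```

move_arm(dr=[[0, 0, 0], [0, 0, 0], [0, 0, 0], [0, 0, 0]], offset=[[0, 0, 0.001], [0, 0, 0.002], [0, 0, 0.003], [0, 0, 0.004]], hand=[0, 0, 0, 0])

```text
time: 16.85
ee_pos: [0.5836, -0.1692, 0.1534]
tool_rot: [-3.139, -0.001, -0.001]
ft_force: [0.1, 0.5, -1.2]
grip_width: 0.0001
```

```bash
python3 - <<'E'
from h import *
w=look("wrist","w13.png");s=manip.get_state();print(s["ee_pos"],s["ft_force"])
hsv=cv2.cvtColor(w["pixels"],cv2.COLOR_BGR2HSV)
m=cv2.inRange(hsv,(18,120,60),(36,255,255))
k,l,st,ce=cv2.connectedComponentsWithStats(m)
print([(st[i].tolist(),ce[i].round()) for i in range(1,k) if st[i][4]>150])
C=np.array([.5836,-.1697,0])
for z in(.136,.128,.09):print(z,[proj(w,C+[x,y,z]).round(1).tolist() for x,y in((0,0),(-.015,0),(.015,0),(0,.015),(0,-.015))])
sc=look("scene");c=sc
hsv=cv2.cvtColor(c["pixels"],cv2.COLOR_BGR2HSV)
for r in range(290,334,2): print(r,[tuple(hsv[r,x]) for x in (272,276,280)])
E
```

```text
[ 0.58354729 -0.16916031  0.15323315] [-0.6523121  -0.2183352  -0.12728343]
[([299, 234, 55, 68, 2831], array([326., 267.]))]
0.136 [[327.0, 287.8], [298.0, 287.8], [356.0, 287.8], [327.1, 260.8], [327.0, 313.3]]
0.128 [[327.0, 281.2], [299.2, 281.1], [354.8, 281.2], [327.1, 255.2], [327.0, 305.9]]
0.09 [[327.0, 255.9], [303.7, 255.9], [350.2, 255.9], [327.0, 233.7], [326.9, 277.2]]
290 [(np.uint8(26), np.uint8(16), np.uint8(110)), (np.uint8(120), np.uint8(11), np.uint8(24)), (np.uint8(0), np.uint8(13), np.uint8(19))]
292 [(np.uint8(19), np.uint8(17), np.uint8(123)), (np.uint8(45), np.uint8(27), np.uint8(19)), (np.uint8(90), np.uint8(26), np.uint8(20))]
294 [(np.uint8(19), np.uint8(17), np.uint8(121)), (np.uint8(60), np.uint8(13), np.uint8(19)), (np.uint8(14), np.uint8(50), np.uint8(56))]
296 [(np.uint8(23), np.uint8(19), np.uint8(120)), (np.uint8(15), np.uint8(53), np.uint8(58)), (np.uint8(14), np.uint8(134), np.uint8(80))]
298 [(np.uint8(20), np.uint8(156), np.uint8(103)), (np.uint8(21), np.uint8(177), np.uint8(138)), (np.uint8(19), np.uint8(168), np.uint8(105))]
300 [(np.uint8(20)
[... 1719 characters left out ...]
p.uint8(156), np.uint8(207)), (np.uint8(20), np.uint8(170), np.uint8(193)), (np.uint8(19), np.uint8(165), np.uint8(182))]
326 [(np.uint8(18), np.uint8(156), np.uint8(149)), (np.uint8(19), np.uint8(156), np.uint8(198)), (np.uint8(18), np.uint8(155), np.uint8(155))]
328 [(np.uint8(108), np.uint8(145), np.uint8(121)), (np.uint8(14), np.uint8(84), np.uint8(130)), (np.uint8(108), np.uint8(117), np.uint8(105))]
330 [(np.uint8(108), np.uint8(179), np.uint8(127)), (np.uint8(108), np.uint8(173), np.uint8(133)), (np.uint8(108), np.uint8(176), np.uint8(129))]
332 [(np.uint8(108), np.uint8(174), np.uint8(129)), (np.uint8(108), np.uint8(169), np.uint8(131)), (np.uint8(108), np.uint8(177), np.uint8(130))]
```

move_arm(dr=[[0, 0, 0], [0, 0, 0], [0, 0, 0], [0, 0, 0]], offset=[[0, 0, 0.001], [0, 0, 0.002], [0, 0, 0.003], [0, 0, 0.003]], hand=[0, 0, 0, 0])

```text
time: 17.45
ee_pos: [0.5834, -0.1691, 0.1502]
tool_rot: [-3.139, -0.001, -0.001]
ft_force: [0.1, 1.5, 0.2]
grip_width: -0.0002
```

move_arm(dr=[[0, 0, 0], [0, 0, 0], [0, 0, 0], [0, 0, 0], [0, 0, 0], [0, 0, 0]], offset=[[0, 0, 0.001], [0, 0, 0.002], [0, 0, 0.003], [0, 0, 0.004], [0, 0, 0.005], [0, 0, 0.005]], hand=[0, 0, 0, 0, 0, 0])

```text
time: 18.2
ee_pos: [0.5834, -0.1691, 0.1451]
tool_rot: [-3.139, -0.001, -0.0]
ft_force: [-0.3, -0.1, 0.8]
grip_width: 0.0001
```

```bash
python3 - <<'E'
from h import *
s=manip.get_state();print(s["ee_pos"],s["q"].round(3),s["torque"])
w=look("wrist","w14.png")
hw=cv2.cvtColor(w["pixels"],cv2.COLOR_BGR2HSV)
for c0 in(305,315,327,340,350): 
    col=hw[200:420,c0]; y=np.nonzero((col[:,0]>=18)&(col[:,0]<=36)&(col[:,1]>120)&(col[:,2]>60))[0]+200
    print(c0,y[[0,-1]] if len(y) else None,len(y))
# darkness map rows 230-420 (fingers dark/grey) 
for r in range(230,420,8): print(r,''.join('Y' if (18<=hw[r,x,0]<=36 and hw[r,x,1]>120) else 'B' if (100<hw[r,x,0]<118 and hw[r,x,1]>100) else 'k' if hw[r,x,2]<70 else 'g' if hw[r,x,1]<50 else '.' for x in range(240,420,3)))
c=look("scene");h=cv2.cvtColor(c["pixels"],cv2.COLOR_BGR2HSV)
for r in range(268,334,3): print(r,''.join('Y' if (17<=h[r,x,0]<=36 and h[r,x,1]>120 ) else 'B' if (100<h[r,x,0]<118 and h[r,x,1]>100) else 'k' if h[r,x,2]<70 else 'g' if h[r,x,1]<50 else '.' for x in range(245,310)))
print(proj(c,np.array(s["ee_pos"])+[0,0,-.025]),proj(c,s["ee_pos"]))
E
```

```text
[ 0.58343051 -0.16909706  0.14509364] [-0.296  0.485  0.685  1.75  -0.353  1.033  0.517] [ 0.03800157  0.01383245 -0.01846468]
305 [249 300] 51
315 [242 289] 48
327 [239 290] 52
340 [242 289] 48
350 [254 300] 47
230 .......................................g.ggg................
238 ..............................gg.........ggg................
246 ......................gYYYYYYYYYYYY.......gg................
254 .....................YYYYYYYYYYYYYYYY.....gg................
262 ....................YYYYYYYYYYYYYYYYYY.BBBBB................
270 .....................YYYYYYYYYYYYYYYYYgBBBBB................
278 ..............g.BBBBYYYYYYYYYYYYYYYYYYBBBBBB................
286 ...............BBBBBYYYYYYYYYYYYYYYYYY.BBBB.................
294 ..............gBBBBgYYYY.gggkkkggg.YYYYBBBBg................
302 ...............BBBBB.kkkggggkkkggggkkkkBBBB.................
310 ...............BBBBkkkkkggggkkkggggkkkkkBBB.................
318 ...............BBBkkkkkkggggkkkggggkkkkkkBB.................
326 ..................kkkkkgggggkkkgggggkkkkk...................
334 .................kkkkkkkkgggkkkgggkkkkk
[... 1567 characters left out ...]
...........kkk
307 ......kkkk............YYYYYYYYYYYYYYYYYYY.....................kkk
310 ......................YYYYYYYYYYYYYYYYYY...............ggggggggkk
313 ......................kYYYYYYYYYYYYYYYYYkBkk.....gggggggggggggggg
316 .................gkBBBBYYYYYYYYYYYYYYYYYkBBBB.ggggggggggggggggggg
319 ...........g.BBBBBBBBB..YYYYYYYYYYYYYYYYY.BBBBBBBgggggggggggggggg
322 ........B.kBBBBBBBBBBB.YYYYYYYYYYYYYYYYYYkBBBBBBBBBBggggggggggggg
325 ....BBBBBBBBBBBBBBBBBBBB.YYYYYYYYYYYYYYYkBBBBBBBBBBBBBggggggggg..
328 ....BBBBBBBBBBBBBBBBBBBBBBBBgg....gBBBBBBBBBBBBBBBBBB.ggggggg....
331 ....BBBBBBBBBBBBBBBBBBBBBBBBBBBBBBBBBBBBBBBBBBB.gggg......gggggg.
[275.89158898 310.24762878] [275.03533253 299.24276204]
```

move_arm(dr=[[0, 0, 0], [0, 0, 0], [0, 0, 0], [0, 0, 0]], offset=[[0, 0, 0.001], [0, 0, 0.002], [0, 0, 0.003], [0, 0, 0.003]], hand=[0, 0, 0, 0])

```text
time: 18.8
ee_pos: [0.5834, -0.1691, 0.1421]
tool_rot: [-3.139, -0.001, -0.0]
ft_force: [-0.0, -0.1, 0.9]
grip_width: 0.0002
```

move_arm(dr=[[0, 0, 0], [0, 0, 0], [0, 0, 0], [0, 0, 0]], offset=[[0, 0, 0.001], [0, 0, 0.002], [0, 0, 0.003], [0, 0, 0.003]], hand=[0, 0, 0, 0])

```text
time: 19.3
ee_pos: [0.5834, -0.1691, 0.1389]
tool_rot: [-3.139, -0.001, -0.0]
ft_force: [0.5, 0.4, -1.6]
grip_width: 0.0002
```

move_arm(dr=[[0, 0, 0], [0, 0, 0], [0, 0, 0], [0, 0, 0]], offset=[[0, 0, 0.001], [0, 0, 0.002], [0, 0, 0.003], [0, 0, 0.003]], hand=[0, 0, 0, 0])

```text
time: 19.8
ee_pos: [0.5832, -0.169, 0.1358]
tool_rot: [-3.139, -0.001, 0.0]
ft_force: [0.8, -0.6, -0.8]
grip_width: 0.0
```

```bash
python3 - <<'E'
from h import *
c=look("scene","s15.png");h=cv2.cvtColor(c["pixels"],cv2.COLOR_BGR2HSV);s=manip.get_state()
for r in range(286,331,2): print(r,''.join('Y' if (17<=h[r,x,0]<=36 and h[r,x,1]>120 ) else 'B' if (100<h[r,x,0]<118 and h[r,x,1]>100) else 'k' if h[r,x,2]<70 else 'g' if h[r,x,1]<50 else '.' for x in range(255,300)))
print(s["ee_pos"],[proj(c,np.array(s["ee_pos"])+[0,0,d]).round(1) for d in(-.025,-.006,0)])
E
```

```text
286 ............ggkkkkkkkkkkkkkkkkkkkkkk.........
288 ............ggkkkkkkkkkkkkkkkkkkk............
290 ............ggkgggkkkkkkkkkkkkkkk............
292 .............gkggggkkkkkkkkkkk...............
294 .............gkggggkkkkkkkkkk................
296 .............gkkgggkkkkkkkkkk................
298 .............gkkgggkkkkkkkkkk................
300 ........kkkkkggkgggkkkkkkkkk.................
302 ....kkkYkk..YYYkggggkkkkk.YYYY...............
304 .kkkkk......YYYYY.ggg.YYYYYYYY...............
306 kk..........YYYYYYYYYYYYYYYYYY...............
308 ............YYYYYYYYYYYYYYYYYY...............
310 .............YYYYYYYYYYYYYYYYY...............
312 ............YYYYYYYYYYYYYYYYYYkkk........gggg
314 ...........kkYYYYYYYYYYYYYYYYYkBBBk..gggggggg
316 ........kBBBBYYYYYYYYYYYYYYYYYkBBBB.ggggggggg
318 ...k.BBBBBBBB.YYYYYYYYYYYYYYYYYkBBBBB.ggggggg
320 kBBBBBBBBBBBgYYYYYYYYYYYYYYYYYY.BBBBBBBBggggg
322 kBBBBBBBBBBB.YYYYYYYYYYYYYYYYYYkBBBBBBBBBBggg
324 BBBBBBBBBBBBBgYYYYYYYYYYYYYYYY.BBBBBBBBBBBBBg
326 BBBBBBBBBBBBBBB.YYYYYYYYYYYY.BBBBBBBBBBBBBBBg
328 BBBBBBBBBBBBBBBBBBggg...gBBBBBBBBBBBBBBBBBBgg
330 BBBBBBBBBBBBBBBBBBBBBBBBBBBBBBBBBBBBBBB.gggg.
[ 0.58333237 -0.16904958  0.13590588] [array([276.2, 314.2]), array([275.5, 305.9]), array([275.3, 303.3])]
```

move_arm(dr=[[0, 0, 0], [0, 0, 0], [0, 0, 0], [0, 0, 0]], offset=[[0, 0, 0.001], [0, 0, 0.002], [0, 0, 0.003], [0, 0, 0.003]], hand=[0, 0, 0, 0])

```text
time: 20.35
ee_pos: [0.5839, -0.1693, 0.1355]
tool_rot: [-3.138, -0.001, -0.002]
ft_force: [-5.1, 2.1, 14.3]
grip_width: -0.0002
```

Contact at 14 N with the knob top at the expected home height (136 mm), so the pin is seated. This also shows the shut fingertips sit about level with the TCP, which I'll use for the lever. Rising and moving behind it.

move_arm(dr=[[0, 0, 0], [0, 0, 0], [0, 0, 0], [0, 0, 0], [0, 0, 0], [0, 0, 0], [0, 0, 0], [0, 0, 0]], offset=[[0, 0, -0.04], [0, 0, -0.09], [-0.02, -0.02, -0.13], [-0.05, -0.06, -0.13], [-0.075, -0.1, -0.13], [-0.1, -0.14, -0.13], [-0.1, -0.159, -0.13], [-0.1, -0.159, -0.13]], hand=[0, 0, 0, 0, 0, 0, 0, 0])

```text
time: 21.35
ee_pos: [0.4835, -0.0093, 0.266]
tool_rot: [-3.137, -0.007, -0.003]
ft_force: [-0.0, -0.7, -0.1]
grip_width: -0.0001
```

```bash
python3 - <<'E'
from h import *
c=look("scene","s16.png");w=look("wrist","w16.png");s=manip.get_state();print(s["ee_pos"],s["tool_rot"],s["ft_force"])
def red(c):
    h=cv2.cvtColor(c["pixels"],cv2.COLOR_BGR2HSV);m=cv2.inRange(h,(0,170,60),(4,255,255))|cv2.inRange(h,(176,170,60),(180,255,255))
    k,l,st,ce=cv2.connectedComponentsWithStats(m);return [(st[i].tolist(),ce[i].round(1)) for i in range(1,k) if st[i][4]>80]
B=(.538,-.0095,.172)
print("scene",proj(c,B),red(c));print("wrist",proj(w,B),red(w))
C=np.array([.5836,-.1697,0]);h=cv2.cvtColor(c["pixels"],cv2.COLOR_BGR2HSV)
m=cv2.inRange(h,(17,120,60),(36,255,255));k,l,st,ce=cv2.connectedComponentsWithStats(m);i=l[312,276];print("knob",st[i],ce[i])
go([.49,-.0095,.165])
E
```

```text
[ 0.48373183 -0.01190406  0.2660492 ] [-3.13879485e+00  3.67275337e-04 -2.92396030e-03] [-0.21834486 -0.92018956 -0.85943017]
scene [329.38918023 241.49641373] [([0, 0, 139, 216, 12795], array([ 73.6, 122.8])), ([223, 131, 62, 26, 423], array([253.2, 143.6])), ([325, 234, 23, 43, 367], array([335.9, 254.4])), ([321, 299, 81, 56, 1206], array([362.2, 323.3])), ([307, 324, 41, 29, 377], array([326. , 337.1])), ([22, 457, 64, 23, 753], array([ 50.4, 471.8]))]
wrist [401.46223597 238.54620253] [([375, 161, 27, 118, 1629], array([386.8, 216.5])), ([446, 163, 86, 118, 3561], array([493.6, 201.9])), ([389, 214, 54, 41, 885], array([410. , 236.7])), ([440, 228, 19, 17, 151], array([448.3, 238. ])), ([435, 252, 47, 29, 817], array([456.5, 268.7]))]
knob [267 297  19  31 494] [276.08502024 311.97773279]
off [ 0.0061 -0.0021  0.1011] dr [-0.0028 -0.0019 -0.0002]
```

The ball is where predicted (wrist ≈404,237; scene ≈332,241). Going down behind it and pushing over.

move_arm(dr=[[0, 0, 0], [0, 0, 0], [0, 0, 0], [0, 0, 0], [0, 0, 0]], offset=[[0, 0, 0.04], [0, 0, 0.08], [0, 0, 0.1], [0.015, 0, 0.1], [0.025, 0, 0.1]], hand=[0, 0, 0, 0, 0])

```text
time: 22.08
ee_pos: [0.5114, -0.0126, 0.1672]
tool_rot: [-3.14, 0.003, -0.007]
ft_force: [-0.1, 0.2, -0.4]
grip_width: -0.0001
```

move_arm(dr=[[0, 0, 0], [0, 0, 0], [0, 0, 0], [0, 0, 0], [0, 0, 0], [0, 0, 0]], offset=[[0.008, 0, 0], [0.016, 0, 0], [0.024, 0, 0], [0.032, 0, 0], [0.04, 0, 0], [0.048, 0, 0]], hand=[0, 0, 0, 0, 0, 0])

```text
time: 22.82
ee_pos: [0.5608, -0.014, 0.1718]
tool_rot: [-3.138, 0.005, -0.013]
ft_force: [-4.6, -0.4, 0.1]
grip_width: -0.0001
```

move_arm(dr=[[0, 0, 0], [0, 0, 0], [0, 0, 0], [0, 0, 0], [0, 0, 0], [0, 0, 0], [0, 0, 0], [0, 0, 0]], offset=[[0.01, -0.001, 0.004], [0.02, -0.002, 0.008], [0.03, -0.003, 0.013], [0.04, -0.003, 0.017], [0.05, -0.003, 0.021], [0.06, -0.003, 0.025], [0.07, -0.003, 0.027], [0.078, -0.003, 0.028]], hand=[0, 0, 0, 0, 0, 0, 0, 0])

```text
time: 23.82
ee_pos: [0.6399, -0.0109, 0.1442]
tool_rot: [-3.138, 0.004, -0.013]
ft_force: [0.4, -0.4, 0.0]
grip_width: 0.0001
```

Force is back to zero, so the lever has snapped over. Rising clear and retreating, then checking.

move_arm(dr=[[0, 0, 0], [0, 0, 0], [0, 0, 0], [0, 0, 0], [0, 0, 0], [0, 0, 0], [0, 0, 0], [0, 0, 0]], offset=[[-0.01, 0, -0.02], [-0.02, 0, -0.07], [-0.03, 0, -0.13], [-0.06, -0.03, -0.18], [-0.1, -0.06, -0.2], [-0.14, -0.1, -0.2], [-0.16, -0.14, -0.2], [-0.16, -0.14, -0.2]], hand=[0, 0, 0, 0, 0, 0, 0, 0])

```text
time: 24.82
ee_pos: [0.4764, 0.1321, 0.3446]
tool_rot: [-3.134, -0.008, -0.013]
ft_force: [0.2, -0.6, -0.5]
grip_width: -0.0002
```

```bash
python3 - <<'E'
from h import *
s=manip.get_state();print(s["time"],s["ee_pos"],s["ft_force"])
P=np.array([.5862,-.0103,.102])
f=lambda a:P+.085*np.array([np.sin(a-.6),.02*np.sin(a-.6),np.cos(a-.6)])
T={}
for n in("scene","top"):
    c=look(n,n+"17.png");T[n]=c;h=cv2.cvtColor(c["pixels"],cv2.COLOR_BGR2HSV)
    d=lambda p:(lambda q:h[int(round(q[1])),int(round(q[0]))])(proj(c,p))
    print(n,"ball clamped",proj(c,f(1.9)).round(1),d(f(1.9)),"open",proj(c,f(0)).round(1),d(f(0)),"1.3",d(f(1.3)))
    a,b=proj(c,f(1.9)).astype(int)
    for r in range(b-14,b+15,2):print(r,''.join('R' if (h[r,x,0]<5 or h[r,x,0]>175) and h[r,x,1]>150 and h[r,x,2]>120 else 'r' if (h[r,x,0]<6 or h[r,x,0]>174) and h[r,x,1]>150 else 'k' if h[r,x,2]<70 else '.' for x in range(a-30,a+31)))
    m=cv2.inRange(h,(17,120,60),(36,255,255));k,l,st,ce=cv2.connectedComponentsWithStats(m);q=proj(c,(.5836,-.1697,.12)).astype(int);print("knob",st[l[q[1],q[0]]],"tin/jar diff vs first:")
    o=cv2.imread(f"pics/{n}0.png");df=cv2.absdiff(o,c["pixels"]).max(2)
    for nm,z,p in(("jar",.05,(155,290)),("tin",.1,(497,170))):
        if n=="top": print(nm,(df[p[1]-25:p[1]+25,p[0]-25:p[0]+25]>60).sum())
E
```

```text
24.825 [0.47635293 0.1321328  0.34456789] [ 0.20130357 -0.64803281 -0.47349678]
scene ball clamped [376.5 294.4] [  1 206 193] open [328.7 241.8] [ 15 141 173] 1.3 [ 14 144 156]
280 ....RRRr.k...................................................
282 k.RRRRRRRRRR.................................................
284 k.RRRRRRRRRRRRRRR............................................
286 kkrrrrRRRRRRRRRRRRRRRR.......................................
288 kkkkkrrrrrrRRRRRRRRRRRRRRRRRRRRRRR...k.......................
290 k...kkkkkk..rrrrRRRRRRRRRRRRRRRRRRRRr........................
292 k......kkk......rrrrrRRRRRRRRRRRRRRRR........................
294 ....................rrrrrrRRRRRRRRRRRR.......................
296 ......................kkkrrRRRRRRRRRR........................
298 ......................kkkkrrrRRRRRRrr........................
300 ...........rrrrrrr....kkkkkkkrrrrkkk.........................
302 ........rrrrrrrrrrrRr..kkkkkkkkkkkkk.........................
304 ....kkkkkkkrrrrRRRRRRRR......................................
306 .kkkkkkkkkkk.rRRRRRRRRRRRr..................................
[... 567 characters left out ...]
RRRRrRRRRRRRRRRRRRRRRRRRRRrRRRRRRRRRRRRRRR
175 ..............RRRRRRRRRRRRRRRRRRRRRRRRRRRRRRRRRRRRRRRRRRRRRRR
177 ..............RRRRRRRRRRRRRRRRRRRRRRR..RRRRRRRRRRRRRRRRRRRR..
179 ..............RRRRRRRRRRRRRRRRRRRRRRR....RRRRRRRRRRRRRRRR....
181 ..............RRRRRRRRRRRRRRRRRRRRRr......RRRRRRRRRRRRRR.....
183 ..............RRRRRRRRRRR....RRRRRRR........RRRRRRRRRR.......
185 ..............RRRRRRRRR......RRRRRRR.........RRRRRRRRR.......
187 ..............RRRRRRR........RRRRRR............RRRRRRRRR.....
189 ..............RRRRRR.........RRRRRR.............RRRRRRRRRR...
191 ..............rRRRRRRR.......RRRRRR..............RR........r.
knob [388 209  17  19 231] tin/jar diff vs first:
jar 953
tin 0
```

The lever ball is at the predicted clamped spot (376,294), and the knob hasn't moved. The jar's top-view patch differs, possibly from the arm or its shadow, so I'll check it in the scene view.

```bash
python3 - <<'E'
from h import *
for n in("scene","top"):
    o=cv2.imread(f"pics/{n}0.png");c=cv2.imread(f"pics/{n}17.png")
    t=o[200:238,400:428] if n=="scene" else o[275:305,138:170]
    r=cv2.matchTemplate(c,t,cv2.TM_CCOEFF_NORMED);print(n,cv2.minMaxLoc(r)[1::2])
E
```

```text
scene (0.9984030723571777, (400, 200))
top (0.4405205547809601, (444, 446))
```

```bash
python3 -c "
from bench import manip
print(manip.hand_in())"
```

```text
the job is handed in; nothing more can be done
None
```

The painting is clamped and the job is handed in; the clock read 24.8 s when the arm stopped moving. I swung the bar shut by its handle, pushed the smallest pin home, then flipped the red lever over. It reported no verdict.

**Last checks**
- **Pin:** Lowering it met contact (11 N) at the height where the collar should be home. Pressing the knob afterwards (14 N) stopped with its top at the expected 136 mm. The knob looked the same before and after the lever work.
- **Lever:** The push force dropped to zero past centre. The ball then stood at the spot predicted for the clamped stop in the scene view (376, 294).
- **Tin and jar:** The tin's patch of the top view is unchanged. The jar matches its first scene picture exactly (0.998).

**Disagreements and gaps**
- **Bar:** It was about 2 mm short of exact alignment before the pin went in. I left that for the pin's taper to take up and did not re-measure it.
- **Pin lean:** The pin sat tilted by about 0.045 rad in the grip. I tilted the tool to correct it before inserting.
- **Fingertips:** With the jaws shut, the tips were about level with the TCP, not 25 mm ahead as stated. It took several extra 3 mm to 5 mm steps to reach contact on the knob.
- **Views not available:** The arm or its shadow spoiled the jar's patch in the last top view, so that check failed there. I had used all 12 picture views, so the checks from the insertion onwards were by numbers only.

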